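Hold the broken slot-car chassis in the inspection light box

TASK

One of the four slot-car chassis standing in the wooden rack has a corner broken off its upper end: pick out that one, pull it up out of the rack and lower it upright, bottom end first, through the narrow slot in the lid of the inspection light box until about half of its length is inside, clear of the box's floor. Finish the program while still holding it there in the gripper, steady, so that it can be photographed. Leave the other three chassis standing in the rack and the loose things on the table (model car, bottles, tape roll) where they are.

Things in the scene. Friction and masses are not known exactly. Their poses are not given: they have to be found in the camera images.
- broken_chassis: Slot-car chassis: stiff black plate 8 mm thick (own x), 40 wide (y), 140 long (z, up), about 60 g. Origin: centre of its lower end. BROKEN: at the top of its +y side a corner 16 wide and 32 mm tall is missing, so above 108 mm only a tongue 24 mm wide (y -20 to +4 mm) remains. It stands in a rack pocket, lower 24 mm hidden; pinch it across its 8 mm.
- sound_chassis1: Slot-car chassis: stiff black plate 8 mm thick (own x), 40 wide (y), 140 long (z, up), about 60 g. Origin: centre of its lower end. A sound one: a full rectangle. Leave it standing in the rack.
- sound_chassis2: Slot-car chassis: stiff black plate 8 mm thick (own x), 40 wide (y), 140 long (z, up), about 60 g. Origin: centre of its lower end. A sound one: a full rectangle. Leave it standing in the rack.
- sound_chassis3: Slot-car chassis: stiff black plate 8 mm thick (own x), 40 wide (y), 140 long (z, up), about 60 g. Origin: centre of its lower end. A sound one: a full rectangle. Leave it standing in the rack.
- rack: Fixed wooden block, 70 (own x) by 270 (y) by 34 mm high, origin at the centre of its underside. Four pockets, 11 by 43 mm, 24 mm deep (floor 10 mm above the table), in a row along y at -96, -32, +32, +96 mm; the chassis stand in them, axes along the rack's, 24 mm between neighbours' edges.
- light_box: Fixed inspection light box, 150 (own x) by 190 (y) by 135 mm high, grey, clear windows front and back, aluminium lid 8 mm thick; origin at the centre of its underside. Empty inside, nothing there carries a part; inner floor 8 mm above the table.
- slot (a point): Centre of the slot in the light box lid, at the lid's upper face, 135 mm above the table. Slot 10 (own x) by 42 mm (y), 2 mm more than a chassis each way, with an orange 45 degree lead-in lip 4 mm high. Axes as the light box: x across the slot, y along it, z up. A chassis may go in either way round.
- race_car: Red model car, 125 by 56 by 38 mm, loose on the table; leave it alone. Origin at the centre of its underside.
- cleaner_bottle: Green bottle, 56 mm across, 160 mm high; leave it alone. Origin at the centre of its underside.
- oil_bottle: Small amber bottle, 40 mm across, 90 mm high; leave it alone. Origin at the centre of its underside.
- tape_roll: Yellow roll of tape, 60 mm across, 19 mm high, lying flat; leave it alone. Origin at the centre of its underside.

How it is judged:
On the way:
1. the broken chassis is pulled up clear of the rack, in the gripper (height (world z) of broken_chassis above 0.06 m and contact force between broken_chassis and the fingers above 1 N), for 0.2 s.
At the end, for the whole second after the job is handed in: Broken chassis upright (0.15 rad) in the slot, its lower end 50 to 100 mm below the lid top, within 12 mm of the slot centre, over 25 mm above the floor, gripped over 1 N, under 20 mm/s; sound chassis in their pockets (moved under 20 mm, tilt under 0.2 rad) (z of broken_chassis in the frame of slot between -0.1 and -0.05 m and horizontal distance between broken_chassis and slot below 0.012 m and angle between broken_chassis's own z axis and vertical below 0.15 rad and angle between the y axis of broken_chassis and the y axis of light_box, either way round below 0.15 rad and contact force between broken_chassis and the fingers above 1 N and linear speed of broken_chassis below 0.02 m/s and angle between each of sound_chassis1, sound_chassis2, sound_chassis3's own z axis and vertical below 0.2 rad and distance of each of sound_chassis1, sound_chassis2, sound_chassis3 from where it was at the start of the episode below 0.02 m); the arm keeps its last pose, push and grip.
It fails at once if a sound chassis is taken out of its pocket (distance of any of sound_chassis1, sound_chassis2, sound_chassis3 from where it was at the start of the episode above 0.022 m).
It fails at once if a loose thing on the table is disturbed (moved over 30 mm) (distance of any of race_car, cleaner_bottle, oil_bottle, tape_roll from where it was at the start of the episode above 0.03 m).
It also fails if it takes over 45 s, if anything falls off the work surface, if the arm or the gripper's body presses on something with over 40 N, if the wrist force passes 120 N, or if a joint passes its speed limit or range.

ROBOT

A 7-joint arm with a two-finger parallel gripper is mounted at the origin on the work surface. World frame = base frame: x ahead of the robot, y to its left, z up, the work surface at z = 0. Lengths are in m, angles in rad, forces in N, time in s.
With the tool pointing down it reaches from about 0.4 to 0.85 m from the base axis. Payload 10.4 kg.
Tool frame: the origin (TCP) lies on the mounting face of the last link; the fingertips stand 173 mm ahead of it and the grasp point (between the pads) lies 155 mm ahead of it (manip.tip_extent is the distance from the TCP to the fingertips, in m); z points along the fingers, y is the line along which they close (so a half turn about z gives the same grasp; the last joint's range is limited). The gripper opens to 85 mm and grips with 20 to 120 N. Pads are 22 mm wide; open, the fingers measure 114 mm over their backs; the gripper's body (76 mm by 85 mm) begins 54 mm behind the grasp point. The pads swing forward as they close: fully open they stand 13 mm farther back than shut.
Start: joints at [-1.282, 0.332, -0.065, 1.46, 0.022, 1.35, -0.088], TCP at [0.192, 0.595, 0.405] pointing down, gripper open.
Joint ranges: [-2.6, 2.6], [-0.5, 2.12], [-1.47, 1.34], [0.16, 2.42], [-1.27, 4.41], [0.06, 2.06], [-2.6, 2.6]. Speed limits (rad/s): [2.22, 2.22, 2.79, 2.79, 3.14, 3.14, 3.14].

INTERFACE

Orientations are given as a unit quaternion [x, y, z, w].
In Python, from workcell import manip gives the robot as it stands.
- The arm moves only by the tool move_arm, never from a script. Its argument "plan" is one flat list of numbers, 7 for each row, row after row: the turn, a rotation vector about the tool's x, y, z in rad, then the shift along the tool's x, y, z in m, then the finger opening in m, from 0 to 0.0854. In form: [ax, ay, az, dx, dy, dz, gripper, ax, ay, az, dx, dy, dz, gripper, ...]. A call has 1 to 12 rows; each row is the pose to reach, as a shift and turn from the pose commanded when the call began, along the tool's axes at that moment; what a row does not reach only later rows make up. A row lasts 1/8 s, in which the tool goes at most 62.5 mm and 10.7 degrees, less where a joint would pass 70% of its speed; a pose out of reach is approached as far as the arm can. A call with a gripper value outside its range is refused whole. The fingers move at their own pace and stop on an object; "squeeze" is the grip in N (left out, the last holds). Time passes only in rows, so rows that repeat a pose let the fingers close. It gives the time, the measured TCP pose, the force, the opening and the grip force at its end, in the units of the state.
- manip.get_obs(): the state, without advancing time (a new reading comes with each control period).
- manip.camera(name): name is "scene" or "top"; returns a dict with "color" (400x640x3 uint8, red, green, blue), "fx", "fy", "cx", "cy" (pixels), "cam_to_world" (4x4, takes a point from camera to world coordinates). Camera axes: x right, y down, z forward; pixel columns grow to the right and rows downward; lengths in m; the calibration is good to about 2 mm. A picture is of the moment at which its call begins. There is no depth.
- manip.hand_in(): hands the job in; it is judged then, once.
Trained networks look in a picture, given as the dict that the camera call returned (one of the last four; its "shot" number tells which), for a name from the list of things; names that differ only in an ending like _2 or _b are one class to them, and where a whole thing is asked for, a point or a joint stands for the part that bears it (a point fixed in the world has none). Each returns a list of dicts, best first, with "conf" (0 to 1); they miss things now and then, are a little off and sometimes report something else, mostly with a low value. They report only what shows in the picture. A call takes as long as a camera call.
- manip.look_for(picture, label): "position" ([x, y, z] in m, in the coordinates of the camera as it stood for that picture, good to about 4 mm: the middle of the surface that is visible of it).
- manip.silhouettes(picture, label): "pixels" (400x640 bool, what is visible of it).
- manip.tip_of(picture, label): "position" ([x, y, z] in m, in the coordinates of the camera as it stood for that picture, good to about 4 mm: a listed point, or the origin of a listed thing).
The state is a dict: "clock": time; "joint_pos": joint angles; "joint_velocities": joint speeds; "tau": joint torques, N m; "position": TCP position; "ee_rot": TCP orientation; "ft_force": force on the tool from outside, world axes, zero at the start; "torque": the same for the moment, N m; "grip_width": opening from 0.0 (shut) to 1.0 (fully open); "grasp_force": force on a finger pad.
Only numpy, scipy, OpenCV 4.12 (cv2) and the standard library are available. Lean on these libraries where they do the work, as an engineer would, in place of code of your own. Each camera call takes 0.05 s, during which the arm holds its last target. There are 200 camera calls.

## Working session

There is one attempt and no reset: what is moved stays moved. The work goes in short steps, Python scripts to look and compute and a tool call to move; the robot and the scene stay as the last step left them, time stands still between calls to the robot, and variables do not carry over. Pictures are saved under pics/ and viewed, at most 10 in all, crops included, and the job is handed in when it is done.

Besides the shell and the picture viewer there is one more tool, called after "Call:" as name(argument=value, ...) on one line, values as JSON. move_arm: Moves the arm, as the interface text tells. Its arguments: {"type":"object","properties":{"plan":{"type":"array","items":{"type":"number"}},"squeeze":{"type":"number"}},"required":["plan"]}

```bash
mkdir -p pics; cat > h.py <<'E'
import numpy as np, cv2
from workcell import manip
def w(c,p): return (c["cam_to_world"]@np.append(p,1))[:3]
def proj(c,P):
    q=np.linalg.inv(c["cam_to_world"])@np.append(P,1); return np.array([c["fx"]*q[0]/q[2]+c["cx"],c["fy"]*q[1]/q[2]+c["cy"]])
def onz(c,u,v,z):
    M=c["cam_to_world"]; d=M[:3,:3]@np.array([(u-c["cx"])/c["fx"],(v-c["cy"])/c["fy"],1]); o=M[:3,3]
    return o+d*(z-o[2])/d[2]
def save(c,n): cv2.imwrite("pics/"+n,c["color"][:,:,::-1])
E
python3 - <<'E'
from h import *
np.set_printoptions(precision=4,suppress=True)
for n in("scene","top"):
    c=manip.camera(n); save(c,n+"1.png"); print(n,c["fx"],c["cam_to_world"].round(3).tolist())
    for l in["broken_chassis","sound_chassis1","rack","light_box","slot","race_car","cleaner_bottle","oil_bottle","tape_roll"]:
        print(l,[(round(d["conf"],2),w(c,d["position"])) for d in manip.tip_of(c,l)][:4])
o=manip.get_obs();print(o["clock"],o["position"],o["ee_rot"])
E
```

```text
scene 363.83350569684694 [[0.52, 0.66, -0.542, 1.179], [0.854, -0.393, 0.341, -0.306], [0.011, -0.64, -0.768, 0.982], [0.0, 0.0, 0.0, 1.0]]
broken_chassis [(0.86, array([0.5609, 0.1405, 0.0084]))]
sound_chassis1 [(0.84, array([0.5784, 0.2655, 0.0087])), (0.81, array([0.5762, 0.2038, 0.0108])), (0.59, array([0.5876, 0.3292, 0.0115]))]
rack [(0.93, array([0.5708, 0.2338, 0.0013]))]
light_box [(0.86, array([ 0.5259, -0.1726,  0.0019]))]
slot [(0.92, array([ 0.5352, -0.1687,  0.1371]))]
race_car [(0.93, array([ 0.789 ,  0.0457, -0.0011])), (0.72, array([0.5844, 0.3338, 0.0122])), (0.68, array([ 0.5341, -0.1677,  0.1341])), (0.31, array([ 0.4447,  0.5719, -0.0046]))]
cleaner_bottle [(0.9, array([ 0.5527,  0.5784, -0.0006]))]
oil_bottle [(0.6, array([ 0.3575, -0.4531,  0.0014])), (0.44, array([ 0.4449,  0.5717, -0.0018]))]
tape_roll [(0.67, array([ 0.3584, -0.4504,  0.0013]))]
top 476.65039466147533 [[-0.029, -0.982, 0.186, 0.226], [-1.0, 0.028, -0.008, 0.066], [0.003, -0.186, -0.983, 1.943], [0.0, 0.0, 0.0, 1.0]]
broken_chassis [(0.6, array([0.5561, 0.1386, 0.0107]))]
sound_chassis1 [(0.53, array([0.5756, 0.2686, 0.0092])), (0.49, array([0.5654, 0.2026, 0.011 ])), (0.41, array([0.5799, 0.3293, 0.0075]))]
rack [(0.91, array([0.5723, 0.2345, 0.0008]))]
light_box [(0.82, array([ 0.525 , -0.1718, -0.0042]))]
slot [(0.83, array([ 0.5301, -0.174 ,  0.1307]))]
race_car [(0.59, array([0.7905, 0.0382, 0.002 ])), (0.53, array([0.5804, 0.333 , 0.0092])), (0.38, array([ 0.4454,  0.5678, -0.0023]))]
cleaner_bottle [(0.68, array([0.5541, 0.1366, 0.007 ])), (0.57, array([ 0.5484,  0.5826, -0.0002]))]
oil_bottle [(0.65, array([ 0.4441,  0.5699, -0.0029]))]
tape_roll [(0.52, array([ 0.3515, -0.4524, -0.0015]))]
1.0 [0.1917 0.5949 0.4047] [ 0.1553  0.9879  0.     -0.    ]
```

View pics/scene1.png

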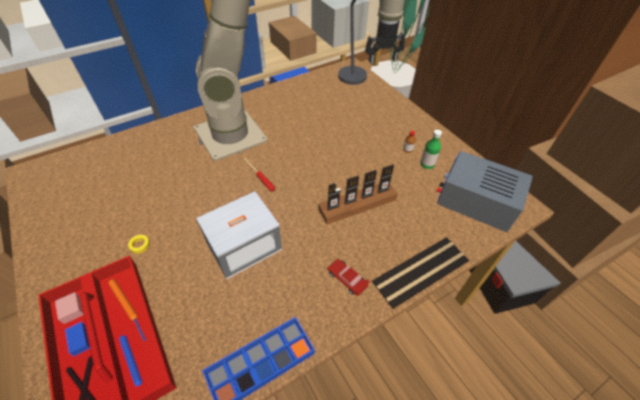

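View pics/top1.png

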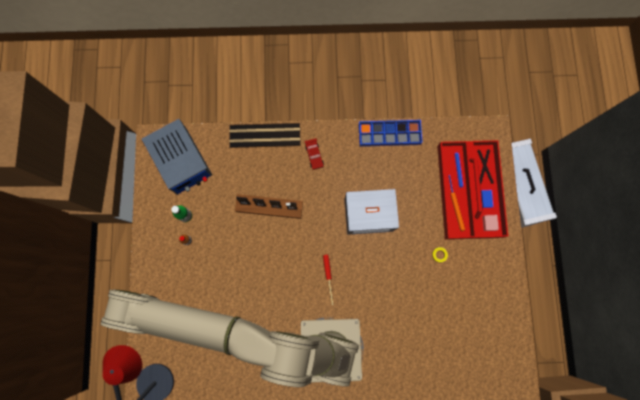

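The broken one is the leftmost in the scene view, near (334,197). I'll crop closer and measure yaws from silhouettes.

```bash
python3 - <<'E'
from h import *
from scipy.optimize import least_squares
np.set_printoptions(precision=4,suppress=True)
cs=[manip.camera("scene"),manip.camera("top")]
a=cv2.resize(cs[0]["color"][155:225,310:405],None,fx=8,fy=8,interpolation=cv2.INTER_CUBIC)
b=cv2.resize(cs[0]["color"][190:275,190:285],None,fx=8,fy=8,interpolation=cv2.INTER_CUBIC)[:, :]
cv2.imwrite("pics/rack.png",a[:,:,::-1]); 
t=cs[1]["color"]
b=cv2.resize(cs[0]["color"][195:245,195:285],None,fx=8,fy=8,interpolation=cv2.INTER_CUBIC)
cv2.imwrite("pics/box.png",b[:,:,::-1])
# fit x,y,yaw of block convex hulls to silhouettes from both views
def fit(l,size,p0):
    ms=[]
    for c in cs:
        s=manip.silhouettes(c,l); ms.append(s[0]["pixels"].astype(np.uint8)); print(l,s[0]["conf"],ms[-1].sum())
    def mask(c,p):
        R=np.array([[np.cos(p[2]),-np.sin(p[2])],[np.sin(p[2]),np.cos(p[2])]])
        P=[proj(c,np.append(R@np.array([x*size[0]/2,y*size[1]/2])+p[:2],z)) for x in(-1,1) for y in(-1,1) for z in(0,size[2])]
        h=cv2.convexHull(np.array(P,np.float32)); m=np.zeros((1600,2560),np.uint8)
        cv2.fillConvexPoly(m,np.round((h+.5)*64-8).astype(np.int32),1,shift=4); return cv2.resize(m*255,(640,400),interpolation=cv2.INTER_AREA)/255.
    def cost(p): return sum(np.abs(mask(c,p)-m).sum() for c,m in zip(cs,ms))
    from scipy.optimize import minimize
    r=minimize(cost,p0,method="Nelder-Mead",options=dict(initial_simplex=np.array(p0)+np.array([[0,0,0],[.01,0,0],[0,.01,0],[0,0,.08]]),xatol=1e-4,fatol=.1))
    print(l,r.x,r.fun)
fit("rack",(.07,.27,.034),[.5715,.2342,-.11])
fit("light_box",(.15,.19,.135),[.5255,-.172,0.])
for c in cs:
    for l in("slot",):
        print([ (s["conf"],s["pixels"].sum(),cv2.minAreaRect(np.argwhere(s["pixels"])[:,::-1].astype(np.float32))) for s in manip.silhouettes(c,l)][:1])
# orange lip, both views
for c,box in((cs[0],(205,245,215,260)),(cs[1],(195,225,355,390))):
    i=c["color"][box[0]:box[1],box[2]:box[3]].astype(float); sat=np.clip(i[...,0]-i[...,2]-25,0,None)
    y,x=np.mgrid[box[0]:box[1],box[2]:box[3]]; m=np.average(np.c_[x.ravel(),y.ravel()],axis=0,weights=sat.ravel())
    C=np.cov(np.c_[x.ravel(),y.ravel()].T,aweights=sat.ravel()); v=np.linalg.eigh(C)[1][:,1]
    p=onz(c,*m,.137); q=onz(c,*(m+5*v),.137)-p; print("lip",m,p,"yaw",np.arctan(-q[0]/q[1]))
E
```

```text
rack 0.9 1197
rack 0.74 880
rack [ 0.5737  0.2351 -0.1289] 971.2078431372548
light_box 0.82 4558
light_box 0.6 2251
light_box [ 0.5292 -0.1717  0.0323] 202.84705882352938
[(0.69, np.int64(4599), ((242.20001220703125, 232.89999389648438), (67.9764633178711, 72.89581298828125), 63.43495178222656))]
[(0.61, np.int64(2166), ((370.8793640136719, 211.43234252929688), (42.41316604614258, 52.30701446533203), 85.60128784179688))]
lip [234.0783 218.0239] [ 0.5181 -0.1749  0.137 ] yaw -1.0560335477417504
lip [372.3133 209.46  ] [ 0.5261 -0.1734  0.137 ] yaw 0.06532414634316164
```

View pics/rack.png

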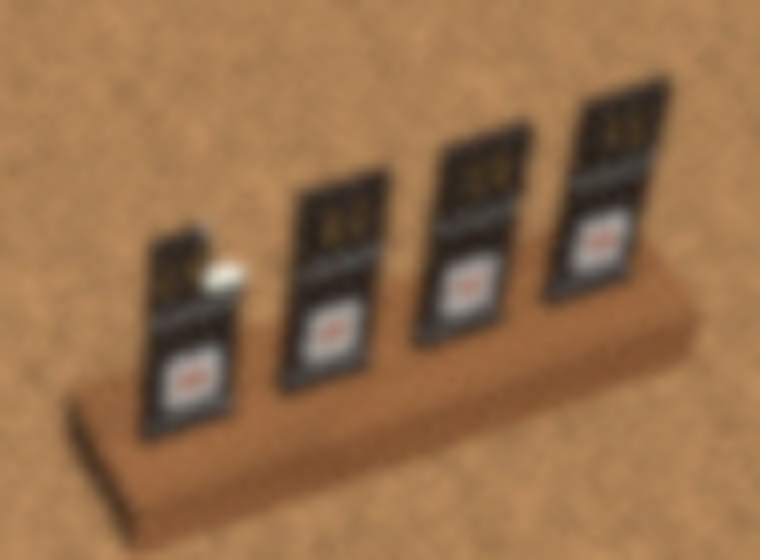

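View pics/box.png

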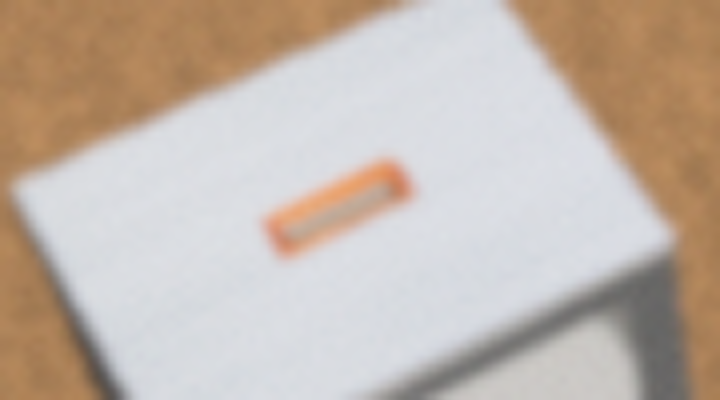

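The broken one is confirmed: leftmost in the crop, notch on the right (+y) side at (215,275). The slot lip spans (265,220)–(412,190) in the box crop. Next I'll refine with these corner pixels, plus a sharper top view.

```bash
python3 - <<'E'
from h import *
t=manip.camera("top")["color"]
a=cv2.resize(t[180:240,225:315],None,fx=8,fy=8,interpolation=cv2.INTER_CUBIC)[:290]
b=cv2.resize(t[185:240,340:405],None,fx=5,fy=5,interpolation=cv2.INTER_CUBIC)
o=np.zeros((290+275,720,3),np.uint8); o[:290]=a; o[290:,:325]=b
cv2.imwrite("pics/topc.png",o[:,:,::-1])
E
```

```text
(no output)
```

View pics/topc.png

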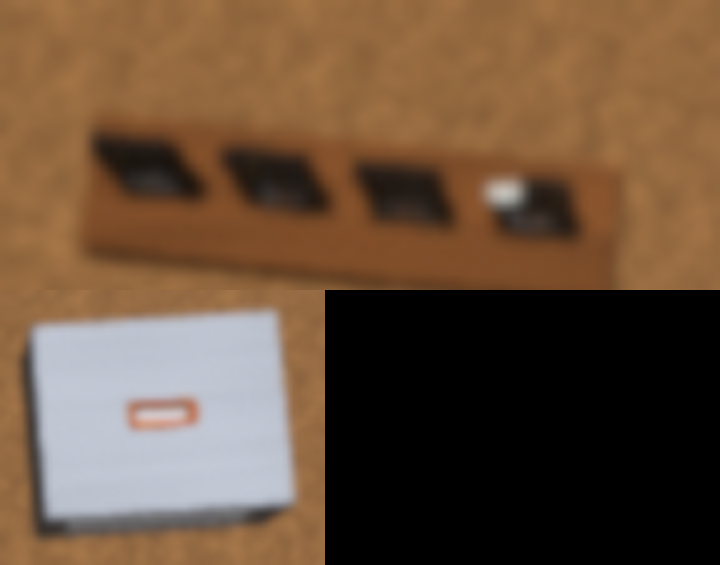

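```bash
cat > fit.py <<'E'
from h import *
from scipy.optimize import least_squares
np.set_printoptions(precision=4,suppress=True)
S=manip.camera("scene");T=manip.camera("top")
def px(p,k,o): return (np.array(p,float)+.5)/k-.5+np.array(o)
def run(obs,p0):
    def res(p):
        c,s=np.cos(p[2]),np.sin(p[2]); r=[]
        for cam,uv,q in obs: r.append(proj(cam,[p[0]+c*q[0]-s*q[1],p[1]+s*q[0]+c*q[1],q[2]])-uv)
        return np.ravel(r)
    r=least_squares(res,p0,loss="soft_l1",f_scale=.5); print(r.x); print(res(r.x).reshape(-1,2).round(1).tolist()); return r.x
so=(310,155);o=[]
for y,pts in((-.096,[(152,240),None,(145,435),(228,410)]),(-.032,[(297,190),(388,172),(285,388),(365,368)]),(.032,[(440,150),(530,125),(415,342),(498,322)]),(.096,[(585,103),(668,77),(548,300),(630,275)])):
    for q,(yy,z) in zip(pts,((-.02,.150),(.02,.150),(-.02,.034),(.02,.034))):
        if q: o.append((S,px(q,8,so),(.004,y+yy,z)))
o.append((T,px((97,125),8,(225,180)),(.035,.135,.034))); o.append((T,px((620,170),8,(225,180)),(.035,-.135,.034)))
for y,(a,b) in((.096,((97,133),(172,136))),(.032,((222,150),(297,152))),(-.032,((357,165),(440,170)))):
    o.append((T,px(a,8,(225,180)),(.004,y+.02,.15)));o.append((T,px(b,8,(225,180)),(.004,y-.02,.15)))
r=run(o,[.5737,.2351,-.12])
c,s=np.cos(r[2]),np.sin(r[2]); print("broken",r[0]+s*.096,r[1]-c*.096)
o=[]
for q,l in zip([(33,36),(275,22),(293,210),(47,230)],[(.075,.095),(.075,-.095),(-.075,-.095),(-.075,.095)]): o.append((T,px(q,5,(340,185)),(*l,.135)))
for q,l in zip([(127,112),(195,108),(197,134),(131,140)],[(.009,.025),(.009,-.025),(-.009,-.025),(-.009,.025)]): o.append((T,px(q,5,(340,185)),(*l,.139)))
for q,l in zip([(12,185),(675,238)],[(-.075,-.095),(.075,.095)]): o.append((S,px(q,8,(195,195)),(*l,.135)))
for q,l in zip([(265,220),(390,160),(412,190),(285,258)],[(-.009,-.025),(-.009,.025),(.009,.025),(.009,-.025)]): o.append((S,px(q,8,(195,195)),(*l,.139)))
b=run(o,[.528,-.172,.04])
E
python3 fit.py
```

```text
[ 0.5717  0.2361 -0.1365]
[[-0.3, 0.9], [-0.6, -0.1], [-0.1, -0.7], [0.2, 1.2], [0.2, -0.2], [-0.8, -0.1], [-0.3, -1.1], [0.4, 0.4], [0.2, 0.0], [-0.3, 0.0], [-0.4, -1.0], [-0.2, 0.7], [0.1, 0.5], [-0.5, -0.3], [-0.8, -0.5], [-0.4, -1.7], [-0.1, -0.3], [-1.3, -0.3], [-0.3, 0.4], [-0.4, -0.7], [0.6, 0.2], [-0.7, -0.8], [-0.7, -0.3]]
broken 0.5586789067685386 0.14101726369511514
[ 0.5292 -0.1717  0.0355]
[[-0.5, -0.5], [-0.1, -0.8], [0.0, -0.1], [-0.3, -0.9], [0.2, -0.3], [-0.4, -0.3], [-0.4, -0.9], [-0.2, -1.3], [-0.5, -0.2], [-0.6, -0.5], [-0.5, -0.6], [-0.3, -0.6], [-0.3, -0.2], [-0.4, -1.0]]
```

Call:
move_arm(plan=[0, 0, 0.7, -0.245, -0.162, 0, 0.06, 0, 0, 0.7, -0.245, -0.162, 0, 0.06, 0, 0, 0.7, -0.245, -0.162, 0, 0.06, 0, 0, 0.7, -0.245, -0.162, 0, 0.06, 0, 0, 0.7, -0.245, -0.162, 0, 0.06, 0, 0, 1.389, -0.489, -0.3235, 0, 0.06, 0, 0, 1.389, -0.489, -0.3235, 0, 0.06, 0, 0, 1.389, -0.489, -0.3235, 0, 0.06, 0, 0, 1.389, -0.489, -0.3235, 0, 0.06, 0, 0, 1.389, -0.489, -0.3235, 0, 0.06, 0, 0, 1.389, -0.489, -0.3235, 0, 0.06, 0, 0, 1.389, -0.489, -0.3235, 0, 0.06], squeeze=40)

```text
clock: 3.05
position: [0.5577, 0.1375, 0.4046]
ee_rot: [0.751, 0.66, -0.0, -0.0]
ft_force: [-0.3, 0.3, -0.3]
grip_width: 0.704
grasp_force: 0.0
```

Call:
move_arm(plan=[0, 0, 0, 0, 0, 0.05, 0.06, 0, 0, 0, 0, 0, 0.09, 0.05, 0, 0, 0, 0, 0, 0.115, 0.045, 0, 0, 0, 0, 0, 0.135, 0.045, 0, 0, 0, 0, 0, 0.135, 0.04])

```text
clock: 3.68
position: [0.5568, 0.1383, 0.2685]
ee_rot: [0.751, 0.661, -0.001, -0.001]
ft_force: [-0.6, 0.1, 0.7]
grip_width: 0.471
grasp_force: 0.0
```

```bash
python3 - <<'E'
from h import *
c=manip.camera("scene");t=manip.camera("top")
a=cv2.resize(c["color"][140:225,310:405],None,fx=6,fy=6,interpolation=cv2.INTER_CUBIC)
cv2.imwrite("pics/g.png",a[:,:,::-1])
E
```

```text
(no output)
```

View pics/g.png

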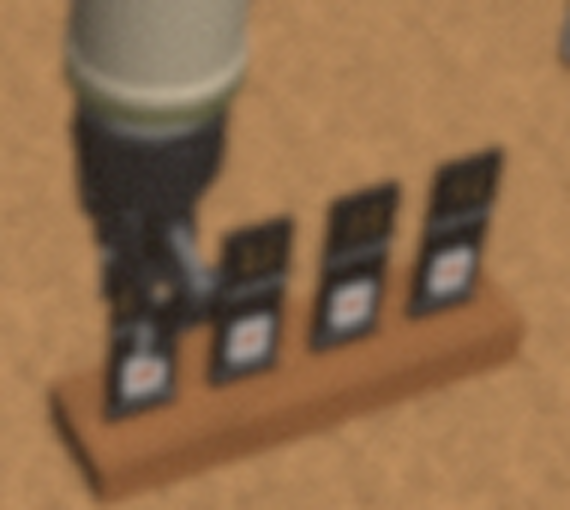

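The fingers straddle the broken chassis: front one at about (145,320), rear at (195,280), clear of the neighbour. Closing.

Call:
move_arm(plan=[0, 0, 0, 0, 0, 0, 0.02, 0, 0, 0, 0, 0, 0, 0.0, 0, 0, 0, 0, 0, 0, 0, 0, 0, 0, 0, 0, 0, 0, 0, 0, 0, 0, 0, 0, 0, 0, 0, 0, 0, 0, 0, 0], squeeze=40)

```text
clock: 4.53
position: [0.5586, 0.137, 0.2706]
ee_rot: [0.752, 0.66, 0.001, 0.001]
ft_force: [4.8, -0.8, 5.7]
grip_width: 0.089
grasp_force: 41.5
```

Call:
move_arm(plan=[0, 0, 0, 0, 0, -0.01, 0, 0, 0, 0, 0, 0, -0.02, 0, 0, 0, 0, 0, 0, -0.03, 0, 0, 0, 0, 0, 0, -0.05, 0, 0, 0, 0, 0, 0, -0.075, 0, 0, 0, 0, 0, 0, -0.1, 0, 0, 0, 0, 0, 0, -0.125, 0, 0, 0, 0, 0, 0, -0.15, 0, 0, 0, 0, 0, 0, -0.165, 0, 0, 0, 0, 0, 0, -0.165, 0, 0, 0, 0, 0, 0, -0.165, 0])

```text
clock: 5.9
position: [0.5576, 0.137, 0.4334]
ee_rot: [0.751, 0.66, -0.001, -0.0]
ft_force: [0.0, -0.4, -1.5]
grip_width: 0.087
grasp_force: 40.8
```

```bash
python3 - <<'E'
from h import *
np.set_printoptions(precision=4,suppress=True)
o=manip.get_obs();print(o["position"],o["grip_width"],o["grasp_force"])
for n in("scene","top"):
    c=manip.camera(n)
    for l in("broken_chassis","sound_chassis1","slot"): print(n,l,[(round(d["conf"],2),w(c,d["position"])) for d in manip.tip_of(c,l)][:4])
    if n=="scene": cv2.imwrite("pics/l.png",cv2.resize(c["color"][100:225,290:405],None,fx=4.5,fy=4.5,interpolation=cv2.INTER_CUBIC)[:,:,::-1])
E
```

```text
[0.5576 0.137  0.4334] 0.08698676266162239 40.78484483063221
scene broken_chassis [(0.63, array([0.5597, 0.1415, 0.1691])), (0.26, array([0.589 , 0.3307, 0.0125]))]
scene sound_chassis1 [(0.65, array([0.5875, 0.3324, 0.0121])), (0.58, array([0.5731, 0.2025, 0.0132])), (0.54, array([0.5801, 0.2648, 0.0119]))]
scene slot [(0.89, array([ 0.5318, -0.1699,  0.137 ]))]
top broken_chassis []
top sound_chassis1 [(0.46, array([0.5801, 0.2688, 0.0081])), (0.42, array([0.5675, 0.2036, 0.0111])), (0.4, array([0.5796, 0.3307, 0.0056]))]
top slot [(0.73, array([ 0.5289, -0.1737,  0.1284]))]
```

View pics/l.png

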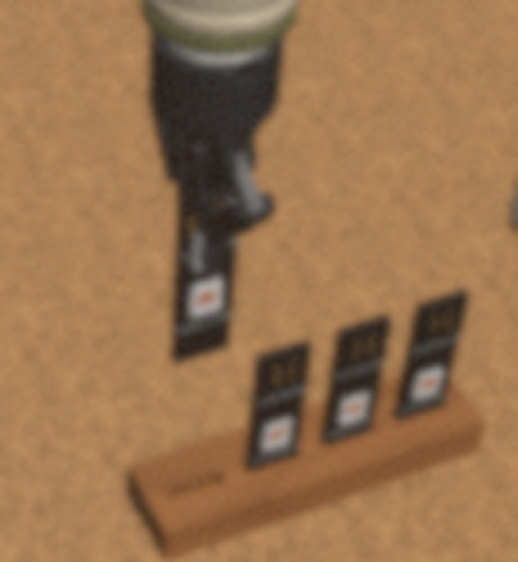

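Call:
move_arm(plan=[0, 0, -0.02, -0.025, 0.001, -0.01, 0, 0, 0, -0.04, -0.065, 0.003, -0.01, 0, 0, 0, -0.06, -0.105, 0.004, -0.01, 0, 0, 0, -0.08, -0.145, 0.006, -0.01, 0, 0, 0, -0.1, -0.185, 0.007, -0.01, 0, 0, 0, -0.12, -0.225, 0.009, -0.01, 0, 0, 0, -0.14, -0.265, 0.01, -0.01, 0, 0, 0, -0.16, -0.295, 0.011, -0.01, 0, 0, 0, -0.165, -0.31, 0.012, -0.01, 0, 0, 0, -0.165, -0.3145, 0.012, -0.01, 0, 0, 0, -0.165, -0.3145, 0.012, -0.01, 0, 0, 0, -0.165, -0.3145, 0.012, -0.01, 0])

```text
clock: 7.8
position: [0.5293, -0.1755, 0.4446]
ee_rot: [0.694, 0.72, 0.0, -0.0]
ft_force: [0.5, 0.4, -0.4]
grip_width: 0.084
grasp_force: 40.8
```

```bash
python3 - <<'E'
from h import *
np.set_printoptions(precision=4,suppress=True)
o=manip.get_obs();print(o["position"],o["ee_rot"],o["grip_width"],o["grasp_force"])
for n in("scene","top"):
    c=manip.camera(n)
    for l in("broken_chassis","slot"): print(n,l,[(round(d["conf"],2),w(c,d["position"])) for d in manip.tip_of(c,l)][:2])
    if n=="scene": cv2.imwrite("pics/s.png",cv2.resize(c["color"][165:240,195:285],None,fx=8,fy=8,interpolation=cv2.INTER_CUBIC)[:,:,::-1])
E
```

```text
[ 0.5293 -0.1755  0.4446] [ 0.6942  0.7198  0.0001 -0.0002] 0.08431493839408337 40.82043841481209
scene broken_chassis [(0.87, array([ 0.5325, -0.1706,  0.1808]))]
scene slot [(0.91, array([ 0.5351, -0.1713,  0.1336]))]
top broken_chassis []
top slot [(0.81, array([ 0.5283, -0.1764,  0.1306]))]
```

View pics/s.png

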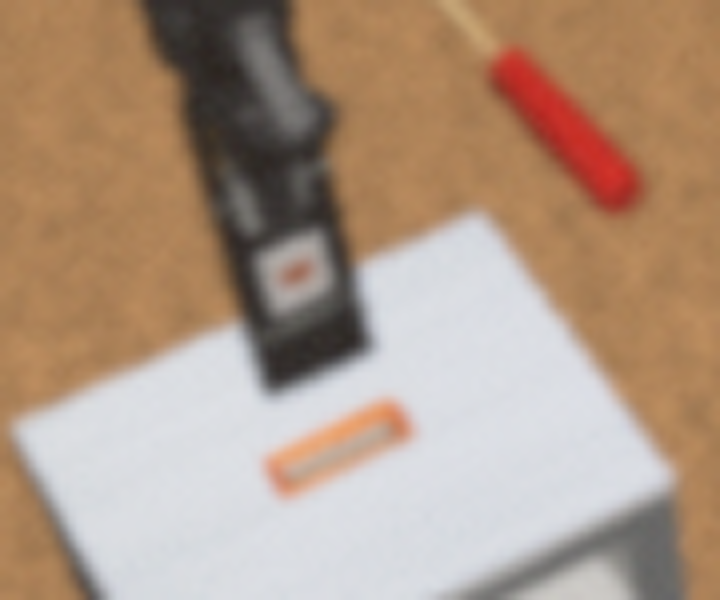

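The chassis hangs above the slot; bottom edge (268,393)–(368,348), lip (265,460)–(412,430).

```bash
python3 - <<'E'
from h import *
np.set_printoptions(precision=4,suppress=True)
c=manip.camera("scene")
f=lambda p,z: onz(c,(p[0]+.5)/8-.5+195,(p[1]+.5)/8-.5+165,z)
a,b=f((268,393),.184),f((368,348),.184); d=(b-a)[:2]
print("part",(a+b)/2-[.004,0,0],np.linalg.norm(d),"yaw",np.arctan2(-d[0],d[1]))
L=[f(p,.139) for p in((265,460),(390,400),(412,430),(285,498))]
print("lip",np.mean(L,0),np.array(L))
E
```

```text
part [ 0.5281 -0.1717  0.184 ] 0.037513142461388316 yaw 0.01820627375554664
lip [ 0.5316 -0.1717  0.139 ] [[ 0.5237 -0.1965  0.139 ]
 [ 0.5217 -0.1473  0.139 ]
 [ 0.5383 -0.146   0.139 ]
 [ 0.5429 -0.1969  0.139 ]]
```

Call:
move_arm(plan=[0, 0, 0, 0, 0.0015, 0.015, 0, 0, 0, 0, 0, 0.0015, 0.03, 0, 0, 0, 0, 0, 0.0015, 0.037, 0, 0, 0, 0, 0, 0.0015, 0.041, 0, 0, 0, 0, 0, 0.0015, 0.044, 0, 0, 0, 0, 0, 0.0015, 0.047, 0, 0, 0, 0, 0, 0.0015, 0.05, 0, 0, 0, 0, 0, 0.0015, 0.05, 0])

```text
clock: 9.15
position: [0.5304, -0.1764, 0.3946]
ee_rot: [0.695, 0.719, -0.0, -0.0]
ft_force: [-0.5, -0.9, 0.1]
grip_width: 0.09
grasp_force: 40.9
```

Call:
move_arm(plan=[0, 0, 0, 0, 0, 0.003, 0, 0, 0, 0, 0, 0, 0.006, 0, 0, 0, 0, 0, 0, 0.009, 0, 0, 0, 0, 0, 0, 0.012, 0, 0, 0, 0, 0, 0, 0.012, 0])

```text
clock: 9.78
position: [0.5305, -0.1763, 0.3823]
ee_rot: [0.695, 0.719, -0.0, -0.0]
ft_force: [-1.6, -0.3, -0.9]
grip_width: 0.093
grasp_force: 40.7
```

Call:
move_arm(plan=[0, 0, 0, 0, 0, 0.006, 0, 0, 0, 0, 0, 0, 0.012, 0, 0, 0, 0, 0, 0, 0.018, 0, 0, 0, 0, 0, 0, 0.024, 0, 0, 0, 0, 0, 0, 0.03, 0, 0, 0, 0, 0, 0, 0.036, 0, 0, 0, 0, 0, 0, 0.042, 0, 0, 0, 0, 0, 0, 0.048, 0, 0, 0, 0, 0, 0, 0.054, 0, 0, 0, 0, 0, 0, 0.054, 0, 0, 0, 0, 0, 0, 0.054, 0])

```text
clock: 11.15
position: [0.5305, -0.1763, 0.3286]
ee_rot: [0.695, 0.719, -0.0, -0.0]
ft_force: [-2.5, -0.4, -1.2]
grip_width: 0.086
grasp_force: 40.7
```

```bash
python3 - <<'E'
from h import *
np.set_printoptions(precision=4,suppress=True)
c=manip.camera("scene")
for l in("broken_chassis","sound_chassis1"): print(l,[(round(d["conf"],2),w(c,d["position"])) for d in manip.tip_of(c,l)][:4])
cv2.imwrite("pics/f.png",cv2.resize(c["color"][165:275,195:285],None,fx=5,fy=5,interpolation=cv2.INTER_CUBIC)[:,:,::-1])
E
```

```text
broken_chassis [(0.65, array([ 0.5322, -0.1738,  0.0681]))]
sound_chassis1 [(0.67, array([0.5744, 0.206 , 0.0116])), (0.62, array([0.5877, 0.3329, 0.0133])), (0.6, array([0.5811, 0.2653, 0.0092]))]
```

View pics/f.png

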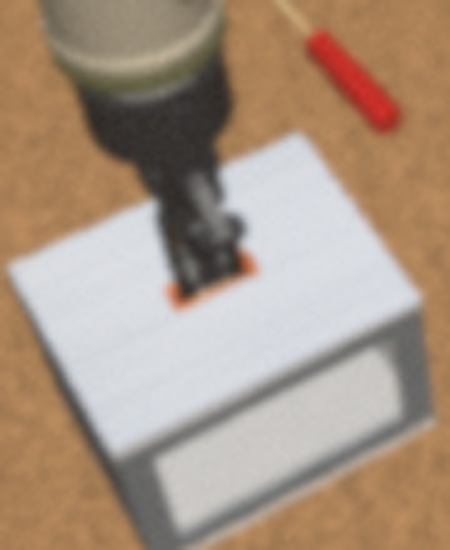

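The chassis goes down through the orange lip (175–255, 265–300), with its lower end at z ≈ 0.068, the grip steady and no contact load. Handing in.

```bash
python3 -c "
from workcell import manip
print(manip.hand_in())"
```

```text
the job is handed in; nothing more can be done
None
```

The job is handed in, result not reported: the gripper holds the broken chassis upright in the light-box slot, lower end about 67 mm below the lid top; the sound chassis still stand in the rack and no loose thing was approached.

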